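# Dry-fit a cooler stack and set out paste and screws at the repair bench

### The arm

A 6-joint arm with a two-finger parallel gripper is mounted at the origin on the work surface. World frame = base frame: x ahead of the robot, y to its left, z up, the work surface at z = 0. Lengths are in m, angles in rad, forces in N, time in s.
With the tool pointing down it reaches from about 0.3 to 0.85 m from the base axis. Payload 5.4 kg.
Tool frame: the origin (TCP) lies at the very end of the fingers, on their centre line; the grasp point (between the pads) lies 19 mm behind it; z points along the fingers, y is the direction in which the jaws open and shut (so a half turn about z gives the same grasp; the last joint's range is limited). The gripper opens to 85 mm and grips with 20 to 120 N. Pads are 22 mm wide; open, the fingers measure 114 mm over their backs; the gripper's body (76 mm by 85 mm) begins 54 mm behind the grasp point. The pads swing forward as they close: fully open they stand 13 mm farther back than shut.
Start: joints at [0.965, 0.158, 1.597, -0, 1.386, -0.21], TCP at [0.222, 0.531, 0.231] pointing down, gripper open.
Joint ranges: [-2.91, 2.91], [-0.94, 2.29], [0.18, 2.7], [-1.29, 4.43], [0.17, 2.64], [-3, 3]. Speed limits (rad/s): [2.57, 2.57, 3.14, 3.14, 3.14, 3.14].

### API

Orientations are given as a 3x3 rotation matrix whose columns are the frame's x, y, z axes.
In Python, from rig import get_obs, camera, camera_params, finish_job gives the robot as it stands.
- The arm moves only by the tool step_arm, never from a script. Its argument "motion" is a list of rows, each a list of 3 entries, a list of its own where there are three numbers: the shift along the tool's x, y, z in cm, then the turn about the tool's z in degrees, then the finger opening in cm, from 0 to 8.54. A call has 1 to 20 rows; each row is the pose to reach, as a shift and turn from the pose commanded when the call began, along the tool's axes at that moment; what a row does not reach only later rows make up. A row lasts 1/8 s, in which the tool goes at most 62.5 mm and 10.7 degrees, less where a joint would pass 70% of its speed; a pose out of reach is approached as far as the arm can. A call with a gripper value outside its range is refused whole. The fingers move at their own pace and stop on an object; the grip force is fixed at half the most. Time passes only in rows, so rows that repeat a pose let the fingers close. It gives the time, the measured TCP pose, the force and the opening at its end, in the units of the state.
- get_obs(): the state, without advancing time (a new reading comes with each control period).
- camera(name): name is "side" or "top"; returns the picture (400x640x3 uint8, blue, green, red); there is no depth.
- camera_params(name): a dict with "vfov" (degrees; the focal length in pixels is half the picture's height over the tangent of half this angle, whatever the lens; pixels are square), "cx", "cy" (the principal point, pixels), "cam_to_world" (4x4, takes a point from camera to world coordinates). Camera axes: x right, y down, z forward; pixel columns grow to the right and rows downward; lengths in m; the calibration is good to about 2 mm. A picture is of the moment at which its call begins. camera_params takes no time and is no camera call.
- finish_job(): hands the job in, once; it reports no verdict.
The state is a dict: "time": time; "joint_positions": joint angles; "joint_vel": joint speeds; "effort": joint torques, N m; "tcp_pos": TCP position; "orientation": TCP orientation; "force": force on the tool from outside, world axes, zero at the start; "torque": the same for the moment, N m; "finger_gap": finger opening in m.
Only numpy, scipy, OpenCV 4.12 (cv2) and the standard library are available. Lean on these libraries where they do the work, as an engineer would, in place of code of your own. Each camera call takes 0.05 s, during which the arm holds its last target.

### The job

Dry-fit the cooler on the green circuit board: put the copper plate on the board's chip, the finned heatsink on the copper plate and the fan on the heatsink, each centred on the one below and squared up with the board. Stand the white paste jar with the green cap midway between the board and the red tray, and the purple screw cup midway between the board and the yellow tray, both upright and in line with the row that board and trays make. Leave the little amber bottle where it stands, and let go of everything.

Things in the scene. Friction and masses are not known exactly. Their poses are not given: they have to be found in the camera images.
- board: green circuit board on a fixed aluminium block, 110 x 110 mm, board surface 14 mm above the bench. Its dark 38 mm square chip (grey centre) is in the middle, flat top 20 mm above the bench; all else is at most 18 mm high. Origin: underside centre, at bench level, below the chip's centre; z up, sides along x and y, turned up to 9 degrees. One tray stands at its +y side, one at -y, either way round.
- tray_red: red open parts tray with steel bits, fixed, 90 mm along x, 100 mm along y, 18 mm high. Origin: centre of the underside, at bench level. Its centre lies on the board's y axis, about 190 mm from the board's centre, turned like the board; the gap between the facing sides of board and tray is about 85 mm.
- tray_yellow: yellow open parts tray with brass bits, fixed; same size, origin and distance as the red tray, on the opposite side of the board.
- spreader: loose copper plate, 40 x 40 x 8 mm, about 0.11 kg, lying flat. Origin: centre of the underside; z up, x and y along its sides.
- heatsink: loose bare-aluminium finned heatsink, 40 x 40 x 26 mm, about 0.08 kg, fins up and along its x. It grips and carries like a solid block, and its fin tops make a flat seat. Origin: centre of the underside; z up, x and y along its sides. Either fin direction along the board's sides will do.
- fan: loose square black fan with small white blades and grey hub, 40 x 40 x 15 mm, about 0.04 kg, lying flat. Grips like a solid block. Origin: centre of the underside; z up, x and y along its sides.
- paste: loose white round jar with green cap, 36 mm diameter, 45 mm high, about 0.06 kg, standing. Origin: centre of the underside; z up.
- screwcup: loose open purple plastic cup with small screws in it, 40 mm diameter at the rim (38 at the foot), 30 mm high, about 0.05 kg, standing. Origin: centre of the underside; z up.
- flux: small amber glass bottle with black cap, 32 mm diameter, 55 mm high, standing loose among the things above; to be left alone. Origin: centre of the underside; z up.

How it is judged:
By the outcome, as a careful person would: the job done as asked, in the order asked, and still so for the second after the job is handed in, with the robot touching nothing.
It also fails if it takes over 106 s, if anything falls off the work surface, if the arm or the gripper's body presses on something with over 40 N, if the wrist force passes 120 N, or if a joint passes its speed limit or range.

## Working session

There is one attempt and no reset: what is moved stays moved. The work goes in short steps, Python scripts to look and compute and a tool call to move; the robot and the scene stay as the last step left them, time stands still between calls to the robot, and variables do not carry over. Pictures are saved under pics/ and viewed, and the job is handed in when it is done.

Besides the shell and the picture viewer there is one more tool, called after "Request:" as name([rows], argument=value, ...), one row to a line, values as JSON. step_arm: Moves the arm, as the interface text tells. Its arguments: {"type":"object","properties":{"motion":{"type":"array","items":{"type":"array"}}},"required":["motion"]}

```bash
ls; mkdir -p pics
python3 - <<'E'
from rig import *
import cv2,numpy as np
np.set_printoptions(precision=4,suppress=True)
for n in("top","side"):
    cv2.imwrite(f"pics/{n}0.png",camera(n)); print(n,camera_params(n))
o=get_obs();print(o)
E
```

```text
pics
top {'vfov': 53.384347098486764, 'cx': 318.37981931808156, 'cy': 198.66107012500458, 'cam_to_world': array([[-0.0106, -0.9921,  0.1248,  0.4114],
       [-0.9999,  0.0116,  0.0078, -0.0177],
       [-0.0092, -0.1247, -0.9921,  1.1465],
       [ 0.    ,  0.    ,  0.    ,  1.    ]])}
side {'vfov': 55.315546456186674, 'cx': 311.8298973432536, 'cy': 196.9573153523823, 'cam_to_world': array([[-0.8726, -0.3561,  0.3342,  0.2815],
       [-0.4882,  0.6164, -0.6178,  0.502 ],
       [ 0.014 , -0.7023, -0.7117,  0.6263],
       [ 0.    ,  0.    ,  0.    ,  1.    ]])}
{'time': 0.1, 'joint_positions': array([ 0.9649,  0.159 ,  1.5981, -0.    ,  1.3862, -0.2101]), 'joint_vel': array([-0.0008, -0.0017, -0.0024, -0.0003,  0.0016,  0.0016]), 'effort': array([ -0.0014, -39.699 , -33.234 ,  -0.0004,   0.0042,  -0.    ]), 'tcp_pos': array([0.2214, 0.5301, 0.2304]), 'orientation': array([[-0.9227,  0.3855, -0.001 ],
       [ 0.3855,  0.9227, -0.0015],
       [ 0.0004, -0.0017, -1.    ]]), 'force': array([-0.0081,  0.1968,  0.5667]), 'torque': array([ 0.0126,  0.0159, -0.0238]), 'finger_gap': 0.08546421909913406}
```

View pics/top0.png

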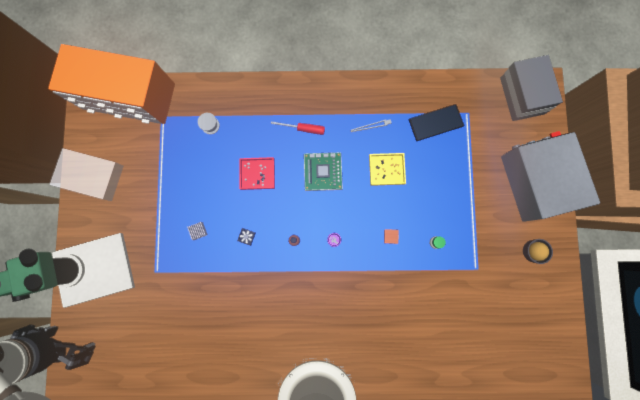

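View pics/side0.png

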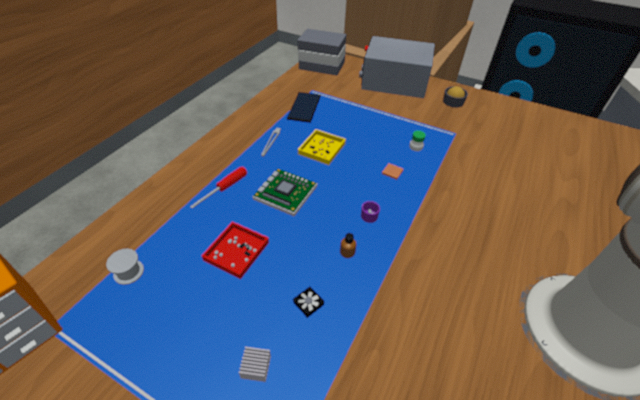

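Top view: heatsink (197,231), fan (246,237), flux (294,240), cup (334,240), spreader (392,237), paste (438,242), board (323,171), red tray (257,174), yellow tray (388,169). Next I'll zoom in and check the lens model.

Run:
```python
import cv2,numpy as np
t=cv2.imread("pics/top0.png");s=cv2.imread("pics/side0.png")
c=lambda im,x0,x1,y0,y1,k:cv2.resize(im[y0:y1,x0:x1],None,fx=k,fy=k,interpolation=cv2.INTER_NEAREST)
cv2.imwrite("pics/tz1.png",c(t,175,455,145,260,2.85))
cv2.imwrite("pics/tz2.png",np.vstack([c(t,180,310,215,255,6),c(t,320,450,215,255,6)]))
```

```text
(no output)
```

View pics/tz1.png

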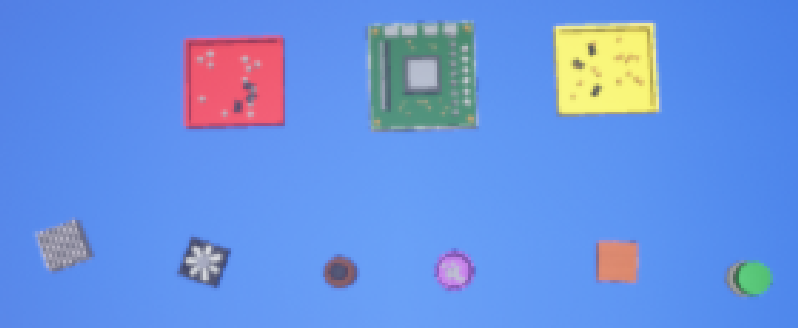

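View pics/tz2.png

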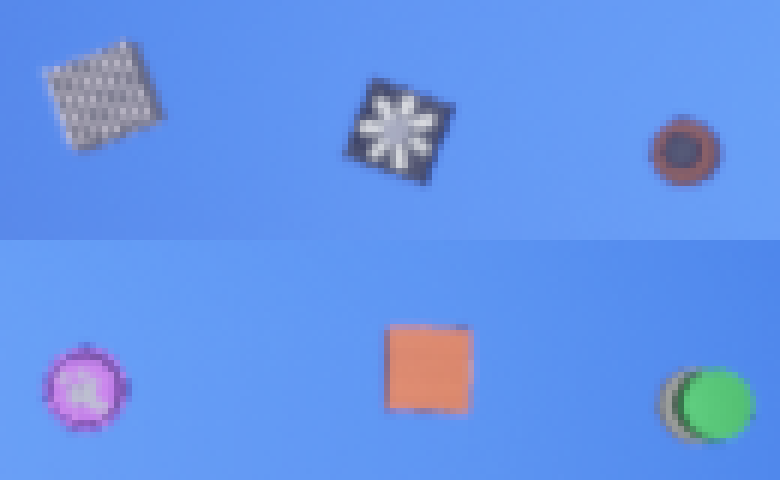

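```bash
cat > loc.py <<'E'
import cv2,numpy as np
from rig import *
np.set_printoptions(precision=4,suppress=True)
def par(n):
    p=camera_params(n);return 200/np.tan(np.radians(p['vfov']/2)),p['cx'],p['cy'],np.array(p['cam_to_world'])
def ray(n,u,v):
    f,cx,cy,T=par(n);d=T[:3,:3]@np.array([(u-cx)/f,(v-cy)/f,1]);return T[:3,3],d
def plane(n,u,v,z):
    o,d=ray(n,u,v);return o+d*(z-o[2])/d[2]
def proj(n,P):
    f,cx,cy,T=par(n);q=T[:3,:3].T@(np.array(P)-T[:3,3]);return np.array([f*q[0]/q[2]+cx,f*q[1]/q[2]+cy])
def two(a,b):
    (o1,d1),(o2,d2)=ray("top",*a),ray("side",*b)
    s=np.linalg.lstsq(np.c_[d1,-d2],o2-o1,rcond=None)[0]
    p,q=o1+s[0]*d1,o2+s[1]*d2
    return (p+q)/2,np.linalg.norm(p-q)
def blobs(im,amin=60):
    h=cv2.cvtColor(im,cv2.COLOR_BGR2HSV)
    m=~((abs(h[...,0].astype(int)-109)<=9)&(h[...,1]>110)&(h[...,2]>90))
    m=m.astype(np.uint8)
    n,l,st,c=cv2.connectedComponentsWithStats(m,connectivity=4)
    return [(st[i][4],st[i][:4],c[i],l==i) for i in range(1,n) if amin<=st[i][4]<4000],h
E
python3 - <<'E'
from loc import *
for n in("top","side"):
    im=cv2.imread(f"pics/{n}0.png");B,h=blobs(im)
    print(n,h[200,420] if n=="top" else h[300,200])
    for a,bb,c,m in B:
        cn=cv2.findContours(m.astype(np.uint8),0,1)[0][0]
        print(a,bb,c,cv2.minAreaRect(cn),plane(n,*c,.01)[:2])
E
```

```text
top [109 165 239]
306 [466 114  10 154] [470.549  190.1144] ((470.5794677734375, 190.49539184570312), (153.26441955566406, 1.996647834777832), 86.68222045898438) [ 0.574  -0.4468]
151 [351 119  41  13] [371.8411 125.4106] ((370.82354736328125, 125.79412841796875), (5.820855140686035, 40.98851776123047), 75.96376037597656) [ 0.7698 -0.1685]
314 [271 122  54  13] [305.3535 127.4045] ((297.6756591796875, 125.94593811035156), (53.92286682128906, 9.206342697143555), 9.462321281433105) [0.7664 0.0274]
1416 [304 152  39  39] [322.5996 171.2761] ((322.6715087890625, 171.31704711914062), (37.69007110595703, 37.819034576416016), 88.15238952636719) [ 0.6344 -0.0219]
1166 [369 153  38  33] [386.9434 168.7504] ((387.103515625, 168.56983947753906), (32.5093879699707, 36.304649353027344), 87.1375961303711) [ 0.6395 -0.2087]
1161 [239 157  36  33] [256.4953 172.9862] ((256.5, 173.0), (32.0, 35.0), 90.0) [0.6317 0.1703]
242 [187 222  20  18] [196.7479 230.5826] ((196.78082275390625, 230.58221435546875), (14.747185707092285, 16.5028018951416), 69.44395446777344) [0.4664 0.3399]
176 [238 229  17  16] [
[... 1683 characters left out ...]
82 ] ((370.0, 211.5), (21.0, 18.0), 90.0) [ 0.4396 -0.0589]
2284 [201 221  68  58] [235.1576 249.1436] ((234.92007446289062, 248.0539093017578), (46.520931243896484, 58.227378845214844), 37.56858825683594) [0.6319 0.1709]
300 [340 234  17  24] [347.7433 246.0167] ((348.0615539550781, 245.50772094726562), (15.380306243896484, 23.566600799560547), 7.125016689300537) [0.4403 0.0521]
504 [294 288  30  29] [308.123  301.5913] ((307.91632080078125, 301.2579345703125), (23.54354476928711, 22.669071197509766), 47.72631072998047) [0.4485 0.1994]
884 [239 346  32  36] [254.6256 363.56  ] ((254.3699951171875, 363.40997314453125), (29.13279914855957, 32.38549041748047), 8.13010311126709) [0.4685 0.3356]
```

Run:
```python
from loc import *
im=cv2.imread("pics/top0.png").astype(float)
def line(rows,x0,x1):
    p=[]
    for r in rows:
        w=im[r,x0:x1,2]; w=np.clip(w-np.percentile(w,40)-20,0,None)
        if w.sum()>0:p.append((r,x0+(w*np.arange(x1-x0)).sum()/w.sum()))
    p=np.array(p);k=np.polyfit(p[:,0],p[:,1],2);print(k,"sag",k[0]*(np.ptp(p[:,0])/2)**2,np.std(p[:,1]-np.polyval(k,p[:,0])))
line(range(122,262),463,476)
line(range(122,262),152,166)
# mat bottom edge/ top edge: saturation of blue minus red
d=im[...,0]-im[...,2]
for sg,r0,r1 in((1,105,122),(-1,262,280)):
    p=[]
    for c in list(range(168,260))+list(range(335,400)) if sg==1 else range(168,460):
        w=d[r0:r1,c];t=20;i=np.where((w[:-1]-t)*(w[1:]-t)<0)[0]
        if len(i):p.append((c,r0+i[0]+(t-w[i[0]])/(w[i[0]+1]-w[i[0]])))
    p=np.array(p);k=np.polyfit(p[:,0],p[:,1],2);print(len(p),k,"sag",k[0]*(np.ptp(p[:,0])/2)**2,np.std(p[:,1]-np.polyval(k,p[:,0])))
s=cv2.imread("pics/side0.png").astype(float);d=s[...,0]-s[...,2]
p=[]
for r in range(145,395):
    w=d[r,:460];i=np.where((w[:-1]>30)&(w[1:]<=30))[0]
    i=i[i>320]
    if len(i):p.append((r,i[-1]+(w[i[-1]]-30)/(w[i[-1]]-w[i[-1]+1])))
p=np.array(p);k=np.polyfit(p[:,0],p[:,1],2);print("side",k,"sag",k[0]*125**2,np.std(p[:,1]-np.polyval(k,p[:,0])))
```

```text
[ -0.       0.0423 465.5397] sag -0.18106360585505654 0.5410752053391008
[  0.0004  -0.197  180.8639] sag 1.8119667711222682 1.5243121562666528
143 [  0.      -0.0154 118.3015] sag 0.07340170196845884 0.10085557831442699
292 [ -0.      -0.0052 273.3429] sag -0.13845994605824183 0.08434769128675794
side [ -0.      -0.492  521.3441] sag -0.14016327348708324 0.06292752687367682
```

```bash
cat >> loc.py <<'E'
K=8e-8
def und(n,u,v):
    f,cx,cy,T=par(n);x,y=u-cx,v-cy;s=1+K*(x*x+y*y);return cx+x*s,cy+y*s
def P(n,u,v,z): return plane(n,*und(n,u,v),z)
NAMES=dict(board=.007,tray_red=.009,tray_yellow=.009,spreader=.004,heatsink=.013,fan=.0075,paste=.0225,screwcup=.015,flux=.0275)
GUESS=dict(board=(.635,-.02),tray_red=(.632,.17),tray_yellow=(.64,-.21),spreader=(.445,-.212),heatsink=(.466,.338),fan=(.448,.199),paste=(.427,-.345),screwcup=(.438,-.053),flux=(.437,.058))
def fine(im):
    k=4
    big=cv2.resize(im,None,fx=k,fy=k,interpolation=cv2.INTER_CUBIC)
    B,h=blobs(big[:, :],amin=1000)
    return B
def blobs(im,amin=60,amax=None):
    h=cv2.cvtColor(im,cv2.COLOR_BGR2HSV)
    m=~((abs(h[...,0].astype(int)-109)<=9)&(h[...,1]>110)&(h[...,2]>90))
    m=m.astype(np.uint8)
    n,l,st,c=cv2.connectedComponentsWithStats(m,connectivity=4)
    return [(st[i][4],st[i][:4],c[i],l==i) for i in range(1,n) if amin<=st[i][4]<(amax or amin*67)],h
def locate(n,im,guess=GUESS):
    out={}
    for a,bb,c,m in fine(im):
        c=(np.array(c)+.5)/4-.5
        for k,z in NAMES.items():
            p=P(n,*c,z)
            if np.hypot(*(p[:2]-guess[k]))<.03:
                cn=max(cv2.findContours(m.astype(np.uint8),0,1)[0],key=len)
                out[k]=(p[:2],(cn[:,0]+.5)/4-.5,c)
    return out
E
python3 - <<'E'
from loc import *
A=locate("top",cv2.imread("pics/top0.png"));S=locate("side",cv2.imread("pics/side0.png"))
for k in NAMES:
    print(k,A[k][0] if k in A else None,S[k][0] if k in S else None, (A[k][0]-S[k][0])*1e3 if k in A and k in S else '')
for k in ("board","tray_red","tray_yellow","spreader","heatsink","fan"):
    pts=np.array([P("top",u,v,2*NAMES[k])[:2] for u,v in A[k][1]],np.float32)
    print(k,cv2.minAreaRect(pts*1000))
    pts=np.array([P("side",u,v,2*NAMES[k])[:2] for u,v in S[k][1]],np.float32)
    print('   side',cv2.minAreaRect(pts*1000))
for n,L in(("top",A),("side",S)):
    r,y,b=L["tray_red"][0],L["tray_yellow"][0],L["board"][0]
    print(n,"row angle",np.degrees(np.arctan2(*(-(r-y)[0:1]),(r-y)[1])),np.linalg.norm(r-b),np.linalg.norm(y-b),"mid",(r+y)/2)
E
```

```text
board [ 0.6349 -0.0217] [ 0.635  -0.0199] [-0.0835 -1.8423]
tray_red [0.6319 0.1711] [0.6325 0.1704] [-0.5239  0.7737]
tray_yellow [ 0.6399 -0.2093] [ 0.6411 -0.2094] [-1.2395  0.075 ]
spreader [ 0.445  -0.2152] [ 0.4462 -0.2173] [-1.2439  2.043 ]
heatsink [0.4661 0.3396] [0.4673 0.337 ] [-1.2736  2.5507]
fan [0.4483 0.1997] [0.449  0.1981] [-0.6952  1.664 ]
paste [ 0.4263 -0.3407] [ 0.4276 -0.3432] [-1.3557  2.4573]
screwcup [ 0.4372 -0.0512] [ 0.4383 -0.0545] [-1.1067  3.2797]
flux [0.4365 0.0616] [0.4358 0.0646] [ 0.654 -3.018]
board ((634.08642578125, -21.648258209228516), (111.43769073486328, 111.55741119384766), 1.2202348709106445)
   side ((633.478271484375, -17.402076721191406), (115.1937484741211, 117.20835876464844), 1.3334795236587524)Traceback (most recent call last):
  File "<stdin>", line 6, in <module>
  File "loc.py", line 26, in P
    def P(n,u,v,z): return plane(n,*und(n,u,v),z)
                           ~~~~~^^^^^^^^^^^^^^^^^
  File "loc.py", line 9, in plane
    o,d=ray(n,u,v);return o+d*(z-o[2])/d[2]
        ~~~^^^^^^^
  File "loc.py", line 7, in ray
    f,cx,cy,T=par(n);d=T[:3,:3]@np.array([(u-cx)/f,(v-cy)/f,1]);return T[:3,3],d
              ~~~^^^
  File "loc.py", line 5, in par
    p=camera_params(n);return 200/np.tan(np.radians(p['vfov']/2)),p['cx'],p['cy'],np.array(p['cam_to_world'])
ValueError: time passes only in moves, steps and waits
```

```bash
python3 - <<'E'
s=open('loc.py').read()
s=s.replace("def par(n):","import functools\n@functools.lru_cache(None)\ndef par(n):")
open('loc.py','w').write(s)
E
python3 - <<'E'
from loc import *
A=locate("top",cv2.imread("pics/top0.png"));S=locate("side",cv2.imread("pics/side0.png"))
for k in ("board","tray_red","tray_yellow","spreader","heatsink","fan"):
    pts=np.array([P("top",u,v,2*NAMES[k])[:2] for u,v in A[k][1]],np.float32)
    print(k,cv2.minAreaRect(pts*1000))
    pts=np.array([P("side",u,v,2*NAMES[k])[:2] for u,v in S[k][1]],np.float32)
    print('   side',cv2.minAreaRect(pts*1000))
for n,L in(("top",A),("side",S)):
    r,y,b=L["tray_red"][0],L["tray_yellow"][0],L["board"][0]
    print(n,"row angle",np.degrees(np.arctan2(-(r-y)[0],(r-y)[1])),np.linalg.norm(r-b),np.linalg.norm(y-b),"mid",(r+y)/2)
# chip: dark/grey low-saturation region near centre
for n in("top","side"):
    im=cv2.imread(f"pics/{n}0.png");c=proj(n,(.635,-.02,.02));x,y=c.astype(int)
    cr=cv2.resize(im[y-16:y+17,x-16:x+17],None,fx=8,fy=8,interpolation=cv2.INTER_CUBIC)
    cv2.imwrite(f"pics/chip_{n}.png",cr);print(n,x,y)
    h=cv2.cvtColor(cr,cv2.COLOR_BGR2HSV);m=(h[...,1]<110).astype(np.uint8)
    cn=max(cv2.findContours(m,0,1)[0],key=lambda q:cv2.contourArea(q) )
    uv=(cn[:,0]+.5)/8-.5+[x-16,y-16]
    pts=np.array([P(n,u,v,.02)[:2] for u,v in uv],np.float32)*1000
    print(cv2.contourArea(cn)/64,cv2.minAreaRect(pts))
E
python3 -c "
import cv2,numpy as np
cv2.imwrite('pics/chip.png',np.hstack([cv2.imread('pics/chip_top.png'),cv2.imread('pics/chip_side.png')]))"
```

```text
board ((634.08642578125, -21.648258209228516), (111.43769073486328, 111.55741119384766), 1.2202348709106445)
   side ((633.478271484375, -17.402076721191406), (115.1937484741211, 117.20835876464844), 1.3334795236587524)
tray_red ((630.450439453125, 169.6031036376953), (95.61579895019531, 104.28243255615234), 1.109131097793579)
   side ((628.9306640625, 171.92031860351562), (101.22300720214844, 111.38114166259766), 1.227346420288086)
tray_yellow ((638.6121215820312, -207.9312744140625), (96.41120147705078, 105.80181884765625), 1.200679898262024)
   side ((637.4595947265625, -202.10546875), (101.51792907714844, 123.7515869140625), 1.3443825244903564)
spreader ((444.9351501464844, -214.61314392089844), (43.24161148071289, 43.45344161987305), 86.73744201660156)
   side ((445.42724609375, -213.0573272705078), (50.6043701171875, 44.53224563598633), 87.10033416748047)
heatsink ((465.629150390625, 335.45684814453125), (43.34608840942383, 46.8084716796875), 20.613985061645508)
   side ((464.0140380859375, 339.8192138671875), (44.432212829589844, 49.10030746459961), 21.817909240722656)
fan ((448.6509704589844, 198.5487518310547), (39.63892364501953, 38.62244415283203), 70.05718994140625)
   side ((447.3110656738281, 201.2020721435547), (42.70893096923828, 43.0867919921875), 69.2138671875)
top row angle 1.1994240049485811 0.19289577503238953 0.18762796722958336 mid [ 0.6359 -0.0191]
side row angle 1.3095382935265416 0.19027359341410008 0.18957855042305427 mid [ 0.6368 -0.0195]
top 321 170
728.8671875 ((636.4331665039062, -17.195030212402344), (95.19841003417969, 96.36283111572266), 89.26801300048828)
side 284 187
200.671875 ((634.9036254882812, -20.85944366455078), (39.44977951049805, 41.28638458251953), 1.350097894668579)
```

View pics/chip.png

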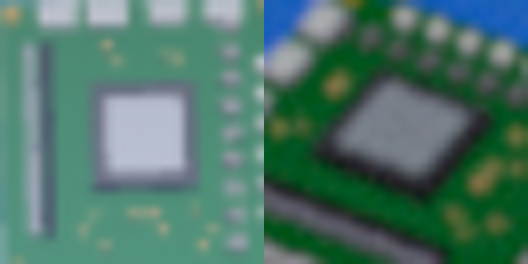

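```bash
cat > go.py <<'E'
import sys,numpy as np
from rig import get_obs
# usage: go.py x y z jawdeg : prints tool-frame shift (cm) and turn (deg)
o=get_obs();R=o['orientation'];p=o['tcp_pos']
ja=np.degrees(np.arctan2(R[1,1],R[0,1]))
print("t",round(o['time'],2),"tcp mm",np.round(p*1e3,2),"jaw",round(ja,2),"gap",round(o['finger_gap']*1e3,2),"F",np.round(o['force'],1),"j6",round(o['joint_positions'][5],2))
if len(sys.argv)>1:
    x,y,z,j=map(float,sys.argv[1:5])
    d=R.T@(np.array([x,y,z])-p)*100
    print("shift",np.round(d,2),"turn",round(ja-j,1), "rows~",round(np.linalg.norm(d)/6.25,1))
E
python3 go.py .4456 -.2163 .10 86.7
python3 - <<'E'
from loc import *
im=cv2.imread("pics/top0.png");x,y=305,154
cr=cv2.resize(im[y:y+33,x:x+33],None,fx=8,fy=8,interpolation=cv2.INTER_CUBIC)
g=cv2.cvtColor(cr,cv2.COLOR_BGR2HSV);m=((g[...,1]<70)&(g[...,2]>150)).astype(np.uint8)
n,l,st,c=cv2.connectedComponentsWithStats(m);i=l[133,143];print(st[i])
uv=(c[i]+.5)/8-.5+[x,y];print(uv,P("top",*uv,.02))
im=cv2.imread("pics/side0.png");x,y=268,171
cr=cv2.resize(im[y:y+33,x:x+33],None,fx=8,fy=8,interpolation=cv2.INTER_CUBIC)
g=cv2.cvtColor(cr,cv2.COLOR_BGR2HSV);m=((g[...,1]<80)&(g[...,2]>95)).astype(np.uint8)
n,l,st,c=cv2.connectedComponentsWithStats(m);i=l[130,140];print(st[i])
uv=(c[i]+.5)/8-.5+[x,y];print(uv,P("side",*uv,.02))
E
```

```text
t 0.1 tcp mm [221.39 530.07 230.38] jaw 67.32 gap 85.46 F [-0.   0.2  0.6] j6 -0.21
shift [-49.47 -60.2   13.12] turn -19.4 rows~ 12.6
[ 101   93   86   85 6884]
[322.4927 170.3981] [ 0.635  -0.0216  0.02  ]
[  75   82  128   92 7319]
[284.8455 186.5219] [ 0.6362 -0.0227  0.02  ]
```

Request:
step_arm([
  [[-49.5,-60.2,9.0],-19.4,6.0],
  [[-49.5,-60.2,9.0],-19.4,6.0],
  [[-49.5,-60.2,9.0],-19.4,6.0],
  [[-49.5,-60.2,9.0],-19.4,6.0],
  [[-49.5,-60.2,9.0],-19.4,6.0],
  [[-49.5,-60.2,9.0],-19.4,6.0],
  [[-49.5,-60.2,9.0],-19.4,6.0],
  [[-49.5,-60.2,9.0],-19.4,6.0],
  [[-49.5,-60.2,9.0],-19.4,6.0],
  [[-49.5,-60.2,9.0],-19.4,6.0],
  [[-49.5,-60.2,9.0],-19.4,6.0],
  [[-49.5,-60.2,9.0],-19.4,6.0],
  [[-49.5,-60.2,9.0],-19.4,6.0],
  [[-49.5,-60.2,13.0],-19.4,6.0],
  [[-49.5,-60.2,13.0],-19.4,6.0],
  [[-49.5,-60.2,13.0],-19.4,6.0],
])

```text
time: 2.1
tcp_pos: [0.4465, -0.2155, 0.102]
orientation: [[-0.998, 0.057, 0.0], [0.057, 0.998, -0.0], [-0.0, -0.0, -1.0]]
force: [-0.2, -0.9, 0.5]
finger_gap: 0.0599
```

```bash
python3 go.py .4456 -.2163 .004 86.7
```

```text
t 2.1 tcp mm [ 446.49 -215.54  102.03] jaw 86.75 gap 59.87 F [-0.2 -0.9  0.5] j6 -2.21
shift [ 0.09 -0.08  9.8 ] turn 0.1 rows~ 1.6
```

Request:
step_arm([
  [[0.1,-0.1,5.0],0,6.0],
  [[0.1,-0.1,9.0],0,6.0],
  [[0.1,-0.1,9.8],0,6.0],
  [[0.1,-0.1,9.9],0,6.0],
  [[0.1,-0.1,9.9],0,6.0],
])

```text
time: 2.72
tcp_pos: [0.4468, -0.2178, 0.0045]
orientation: [[-0.998, 0.057, 0.003], [0.057, 0.998, -0.003], [-0.003, -0.002, -1.0]]
force: [0.3, -0.2, 0.1]
finger_gap: 0.06
```

```bash
python3 go.py
python3 - <<'E'
from loc import *
im=camera("side");u,v=map(int,proj("side",(.445,-.215,.02)))
cv2.imwrite("pics/sp1.png",cv2.resize(im[v-50:v+50,u-65:u+65],None,fx=6,fy=6,interpolation=cv2.INTER_CUBIC))
E
```

```text
t 2.73 tcp mm [ 446.85 -217.84    4.45] jaw 86.74 gap 60.0 F [ 0.3 -0.2  0.1] j6 -2.21
```

View pics/sp1.png

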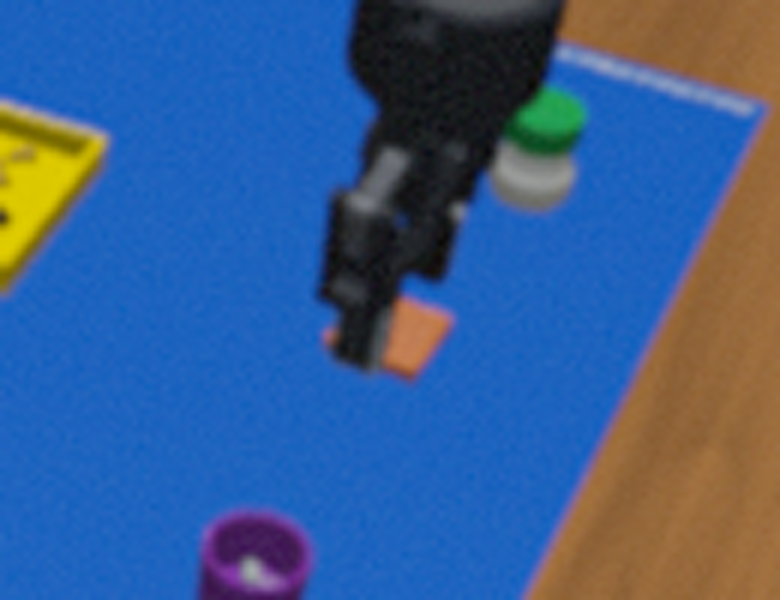

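Request:
step_arm([
  [[0.0,0,0.25],0,5.0],
  [[0,0,0.25],0,3.0],
  [[0,0,0.25],0,3.0],
  [[0,0,0.25],0,3.0],
  [[0,0,0.25],0,3.0],
])

```text
time: 3.4
tcp_pos: [0.4458, -0.2171, 0.0006]
orientation: [[-0.998, 0.057, 0.001], [0.057, 0.998, -0.001], [-0.001, -0.001, -1.0]]
force: [-1.4, 0.7, 5.0]
finger_gap: 0.0378
```

```bash
python3 go.py
```

```text
t 3.4 tcp mm [ 445.76 -217.15    0.64] jaw 86.73 gap 37.76 F [-1.4  0.7  5. ] j6 -2.21
```

Request:
step_arm([
  [[0.0,0,0],0,3.0],
  [[0,0,0],0,3.0],
])

```text
time: 3.65
tcp_pos: [0.4458, -0.2172, 0.0007]
orientation: [[-0.998, 0.057, 0.001], [0.057, 0.998, -0.001], [-0.001, -0.001, -1.0]]
force: [0.2, 1.1, 6.2]
finger_gap: 0.0377
```

```bash
python3 go.py
python3 - <<'E'
from loc import *
im=camera("side");u,v=map(int,proj("side",(.445,-.215,.02)))
cv2.imwrite("pics/sp2.png",cv2.resize(im[v-50:v+50,u-65:u+65],None,fx=6,fy=6,interpolation=cv2.INTER_CUBIC))
E
```

```text
t 3.65 tcp mm [ 445.77 -217.15    0.67] jaw 86.73 gap 37.69 F [0.2 1.1 6.2] j6 -2.21
```

View pics/sp2.png

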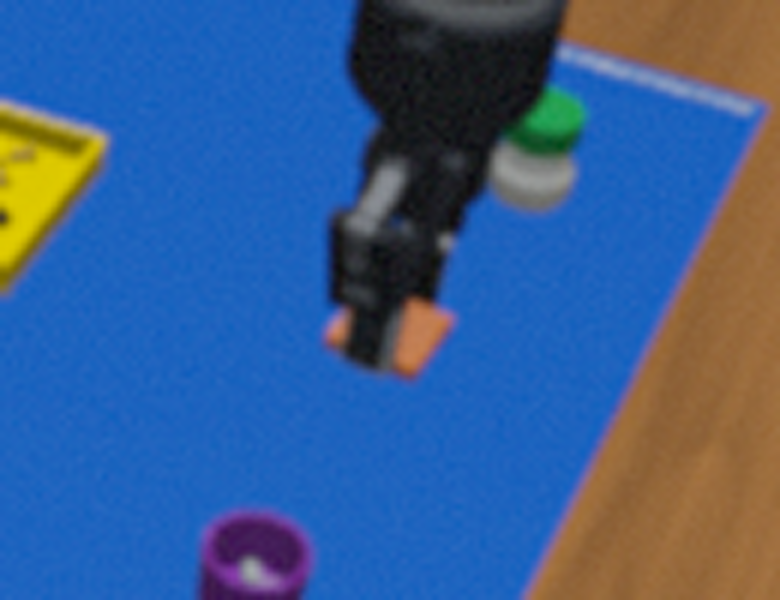

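Request:
step_arm([
  [[0,0,-0.1],0,6.5],
  [[0,0,-0.1],0,6.5],
  [[0,0,-0.1],0,6.5],
  [[0,0,-1.5],0,6.5],
  [[0,0,-2],90,6.5],
  [[0,0,-2],90,6.5],
  [[0,0,-2],90,6.5],
  [[0,0,-2],90,6.5],
  [[0,0,-2],90,6.5],
  [[0,0,-2],90,6.5],
  [[0,0,-2],90,6.5],
  [[0,0,-2],90,6.5],
  [[0,0,-2],90,6.5],
  [[0,0,-1],90,6.5],
  [[0,0,-0.2],90,6.5],
  [[0,0,-0.2],90,6.5],
])

```text
time: 5.7
tcp_pos: [0.4445, -0.2161, 0.0008]
orientation: [[0.056, 0.998, -0.002], [0.998, -0.056, 0.001], [0.001, -0.002, -1.0]]
force: [-0.4, 0.8, 0.4]
finger_gap: 0.065
```

```bash
python3 go.py .4458 -.2172 .002 -3.3
```

```text
t 5.7 tcp mm [ 444.51 -216.09    0.8 ] jaw -3.24 gap 65.04 F [-0.4  0.8  0.4] j6 -0.64
shift [-0.1   0.13 -0.12] turn 0.1 rows~ 0.0
```

Request:
step_arm([
  [[-0.1,0.1,-0.1],0,6.5],
  [[-0.1,0.1,-0.1],0,6.5],
  [[-0.1,0.1,-0.1],0,3.0],
  [[-0.1,0.1,-0.1],0,3.0],
  [[-0.1,0.1,-0.1],0,3.0],
  [[-0.1,0.1,-0.1],0,3.0],
  [[-0.1,0.1,-0.1],0,3.0],
  [[-0.1,0.1,-0.1],0,3.0],
])

```text
time: 6.7
tcp_pos: [0.4465, -0.218, 0.0035]
orientation: [[0.057, 0.998, 0.0], [0.998, -0.057, -0.0], [-0.0, 0.0, -1.0]]
force: [-0.7, 1.0, 4.7]
finger_gap: 0.0374
```

```bash
python3 go.py .4458 -.2172 .002 -3.3
```

```text
t 6.7 tcp mm [ 446.49 -217.98    3.47] jaw -3.27 gap 37.44 F [-0.7  1.   4.7] j6 -0.64
shift [ 0.07 -0.07  0.15] turn 0.0 rows~ 0.0
```

Request:
step_arm([
  [[0,0,-2],0,3.0],
  [[0,0,-6],0,3.0],
  [[0,0,-6],0,3.0],
])

```text
time: 7.08
tcp_pos: [0.4483, -0.2195, 0.0658]
orientation: [[0.057, 0.998, 0.005], [0.998, -0.057, -0.004], [-0.004, 0.005, -1.0]]
force: [-0.7, 0.2, -1.0]
finger_gap: 0.037
```

```bash
python3 go.py .6356 -.0229 .06 1.25
python3 - <<'E'
from loc import *
im=camera("side");u,v=map(int,proj("side",(.445,-.215,.06)))
cv2.imwrite("pics/sp3.png",cv2.resize(im[v-50:v+50,u-65:u+65],None,fx=6,fy=6,interpolation=cv2.INTER_CUBIC))
E
```

```text
t 7.08 tcp mm [ 448.35 -219.5    65.81] jaw -3.27 gap 37.04 F [-0.7  0.2 -1. ] j6 -0.64
shift [20.7  17.57  0.59] turn -4.5 rows~ 4.3
```

View pics/sp3.png

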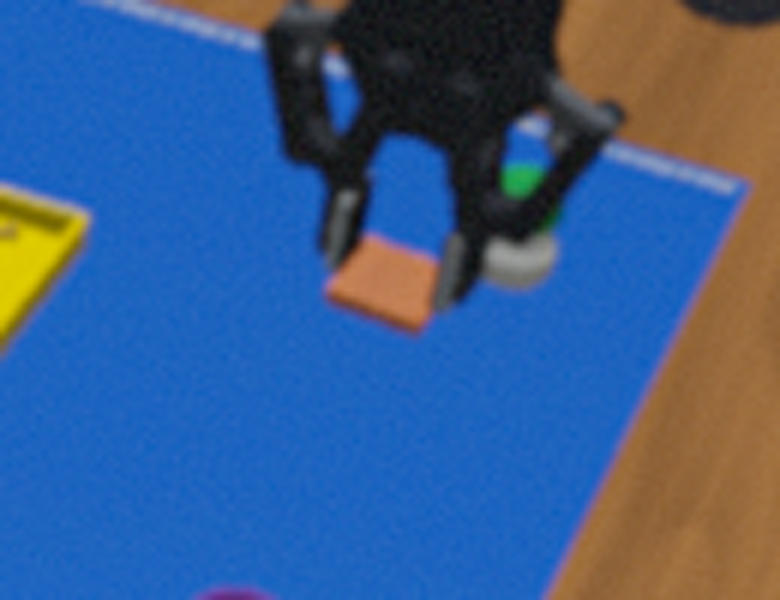

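The plate is held level between the pads at about (385,285) in the crop. Next is the hover above the chip.

Request:
step_arm([
  [[20.7,17.6,0],-4.5,3.0],
  [[20.7,17.6,0],-4.5,3.0],
  [[20.7,17.6,0],-4.5,3.0],
  [[20.7,17.6,0],-4.5,3.0],
  [[20.7,17.6,0],-4.5,3.0],
  [[20.7,17.6,0],-4.5,3.0],
  [[20.7,17.6,2.5],-4.5,3.0],
  [[20.7,17.6,2.5],-4.5,3.0],
  [[20.7,17.6,2.5],-4.5,3.0],
  [[20.7,17.6,2.5],-4.5,3.0],
  [[20.7,17.6,2.5],-4.5,3.0],
])

```text
time: 8.5
tcp_pos: [0.6342, -0.0215, 0.0386]
orientation: [[-0.021, 1.0, 0.001], [1.0, 0.021, -0.0], [-0.0, 0.001, -1.0]]
force: [-0.3, 1.1, -1.5]
finger_gap: 0.0374
```

```bash
python3 go.py .6356 -.0229 .030 1.25
```

```text
t 8.5 tcp mm [634.19 -21.49  38.61] jaw 1.21 gap 37.45 F [-0.3  1.1 -1.5] j6 -0.25
shift [-0.14  0.14  0.86] turn -0.0 rows~ 0.1
```

Request:
step_arm([
  [[-0.14,0.14,1.1],0,3.0],
  [[-0.14,0.14,1.1],0,3.0],
  [[-0.14,0.14,1.1],0,3.0],
  [[-0.14,0.14,1.1],0,3.0],
])

```text
time: 9.0
tcp_pos: [0.6353, -0.0226, 0.0269]
orientation: [[-0.021, 1.0, 0.0], [1.0, 0.021, -0.0], [-0.0, 0.0, -1.0]]
force: [-0.8, -0.2, -1.2]
finger_gap: 0.0372
```

```bash
python3 go.py .6356 -.0229 .0235 1.25;  python3 - <<'E'
from loc import *
im=camera("side");u,v=map(int,proj("side",(.635,-.02,.03)))
cv2.imwrite("pics/sp4.png",cv2.resize(im[v-45:v+45,u-55:u+55],None,fx=7,fy=7,interpolation=cv2.INTER_CUBIC))
E
```

```text
t 9.0 tcp mm [635.34 -22.55  26.95] jaw 1.22 gap 37.23 F [-0.8 -0.2 -1.2] j6 -0.25
shift [-0.04  0.03  0.34] turn -0.0 rows~ 0.1
```

View pics/sp4.png

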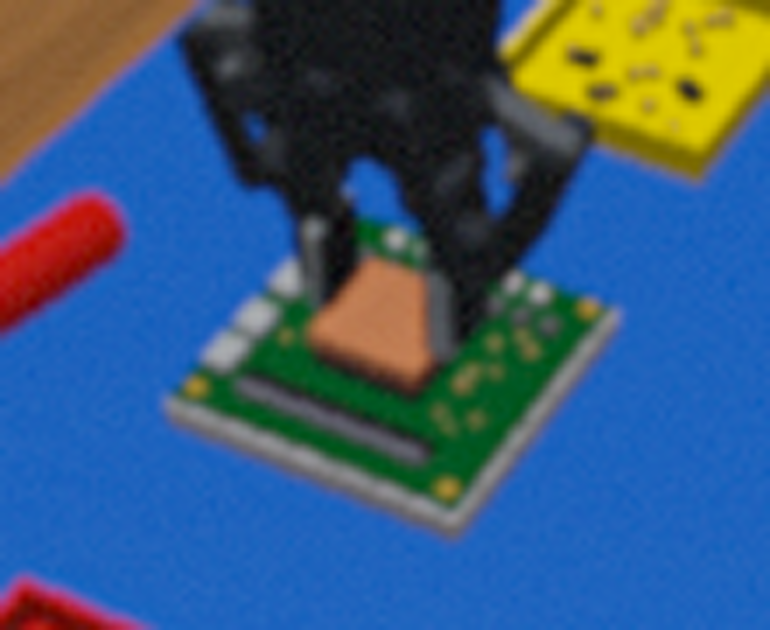

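Request:
step_arm([
  [[-0.03,0.03,0.25],0,3.0],
  [[-0.03,0.03,0.25],0,3.0],
  [[-0.03,0.03,0.3],0,3.0],
  [[-0.03,0.03,0.3],0,3.0],
])

```text
time: 9.55
tcp_pos: [0.6355, -0.0228, 0.0238]
orientation: [[-0.021, 1.0, -0.0], [1.0, 0.021, 0.0], [0.0, -0.0, -1.0]]
force: [-1.1, -0.5, -0.9]
finger_gap: 0.0369
```

```bash
python3 go.py .6356 -.0229 .0235 1.25
```

```text
t 9.55 tcp mm [635.47 -22.81  23.79] jaw 1.22 gap 36.86 F [-1.1 -0.5 -0.9] j6 -0.25
shift [-0.01  0.01  0.03] turn -0.0 rows~ 0.0
```

Request:
step_arm([
  [[0,0,0.1],0,3.0],
  [[0,0,0.1],0,3.0],
])

```text
time: 9.8
tcp_pos: [0.6356, -0.0229, 0.0235]
orientation: [[-0.021, 1.0, 0.0], [1.0, 0.021, -0.0], [-0.0, 0.0, -1.0]]
force: [-4.1, -0.2, 5.1]
finger_gap: 0.0373
```

Request:
step_arm([
  [[0,0,0],0,5.0],
  [[0,0,0],0,5.5],
  [[0,0,0],0,5.5],
  [[0,0,-2],0,5.5],
  [[0,0,-6],0,5.5],
  [[15,-12,-9],0,5.5],
  [[15,-12,-9],0,5.5],
  [[15,-12,-9],0,5.5],
  [[15,-12,-9],0,5.5],
])

```text
time: 10.92
tcp_pos: [0.5108, 0.1271, 0.1146]
orientation: [[-0.025, 1.0, 0.002], [1.0, 0.025, 0.0], [0.0, 0.002, -1.0]]
force: [0.2, -1.1, 0.1]
finger_gap: 0.0549
```

```bash
python3 go.py
python3 - <<'E'
from loc import *
t=camera("top");s=camera("side");cv2.imwrite("pics/top1.png",t);cv2.imwrite("pics/side1.png",s)
out=[]
for n,im in(("top",t),("side",s)):
    u,v=map(int,proj(n,(.635,-.02,.02)));k=10
    cr=cv2.resize(im[v-24:v+24,u-24:u+24],None,fx=k,fy=k,interpolation=cv2.INTER_CUBIC)
    out.append(cv2.resize(cr,(400,400)))
    h=cv2.cvtColor(cr,cv2.COLOR_BGR2HSV);m=((h[...,0]<16)&(h[...,1]>70)&(h[...,2]>60)).astype(np.uint8)
    nn,l,st,c=cv2.connectedComponentsWithStats(m);i=1+np.argmax(st[1:,4])
    uv=(c[i]+.5)/k-.5+[u-24,v-24]
    cn=max(cv2.findContours((l==i).astype(np.uint8),0,1)[0],key=len)
    pts=np.array([P(n,*((q+.5)/k-.5+[u-24,v-24]),.028)[:2] for q in cn[:,0]],np.float32)*1000
    print(n,st[i],uv,P(n,*uv,.028)[:2],P(n,*uv,.024)[:2],cv2.minAreaRect(pts))
cv2.imwrite("pics/pl1.png",np.hstack(out))
E
```

```text
t 10.93 tcp mm [510.81 127.14 114.61] jaw 1.45 gap 54.86 F [ 0.2 -1.1  0.1] j6 -0.01
top [  187   174   141   140 18608] [322.2029 170.0164] [ 0.6345 -0.0207] [ 0.6353 -0.0207] ((634.8800659179688, -20.829593658447266), (40.210723876953125, 39.653621673583984), 0.1209377571940422)
side [ 152  186   55   87 3326] [277.3676 185.4431] [ 0.648  -0.0103] [ 0.6505 -0.0137] ((647.8684692382812, -10.791930198669434), (11.63326644897461, 28.260723114013672), 42.3283576965332)
```

View pics/pl1.png

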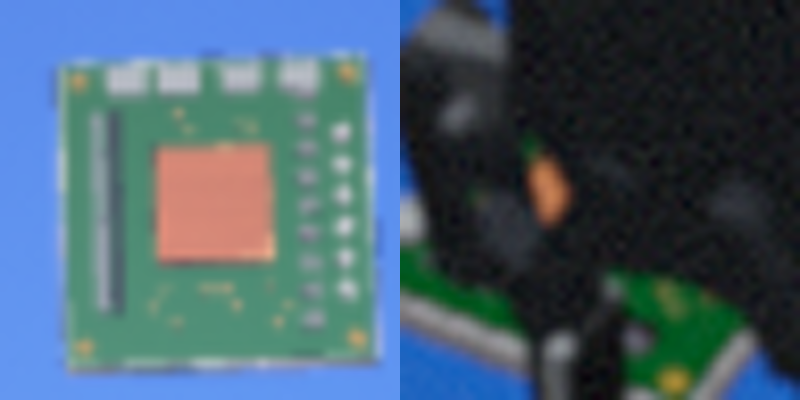

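```bash
python3 go.py .4673 .337 .06 -69
```

```text
t 11.03 tcp mm [512.83 125.1  114.29] jaw 1.32 gap 55.43 F [ 1.  -0.7  0.6] j6 -0.01
shift [21.29 -4.08  5.41] turn 70.3 rows~ 3.6
```

Request:
step_arm([
  [[21.3,-4.1,4],70.3,6.5],
  [[21.3,-4.1,4],70.3,6.5],
  [[21.3,-4.1,4],70.3,6.5],
  [[21.3,-4.1,4],70.3,6.5],
  [[21.3,-4.1,4],70.3,6.5],
  [[21.3,-4.1,5.5],70.3,6.5],
  [[21.3,-4.1,5.5],70.3,6.5],
  [[21.3,-4.1,5.5],70.3,6.5],
  [[21.3,-4.1,5.5],70.3,6.5],
  [[21.3,-4.1,5.5],70.3,6.5],
])

```text
time: 12.28
tcp_pos: [0.4674, 0.3365, 0.0581]
orientation: [[0.934, 0.358, 0.001], [0.358, -0.934, 0.0], [0.001, 0.0, -1.0]]
force: [0.0, -0.1, 0.4]
finger_gap: 0.0648
```

```bash
python3 go.py .4673 .337 .004 -69
```

```text
t 12.28 tcp mm [467.43 336.46  58.09] jaw -69.02 gap 64.81 F [ 0.  -0.1  0.4] j6 1.62
shift [ 0.   -0.06  5.41] turn -0.0 rows~ 0.9
```

Request:
step_arm([
  [[0,-0.05,4],0,6.5],
  [[0,-0.05,5.3],0,6.5],
  [[0,-0.05,5.3],0,6.5],
  [[0,-0.05,5.3],0,5.0],
  [[0,-0.05,5.3],0,3.0],
  [[0,-0.05,5.3],0,3.0],
  [[0,-0.05,5.3],0,3.0],
  [[0,-0.05,5.3],0,3.0],
])

```text
time: 13.28
tcp_pos: [0.468, 0.3378, 0.0066]
orientation: [[0.934, 0.357, 0.003], [0.357, -0.934, 0.001], [0.003, -0.0, -1.0]]
force: [-0.3, -0.7, 7.0]
finger_gap: 0.0387
```

```bash
python3 go.py
```

```text
t 13.28 tcp mm [468.04 337.75   6.56] jaw -69.07 gap 38.66 F [-0.3 -0.7  7. ] j6 1.62
```

Request:
step_arm([
  [[0,0,0],0,6.5],
  [[0,0,0],0,6.5],
  [[0,0,-1.5],0,6.5],
  [[0,0,-3.5],-20,6.5],
  [[0,0,-3.5],-90,6.5],
  [[0,0,-3.5],-90,6.5],
  [[0,0,-3.5],-90,6.5],
  [[0,0,-3.5],-90,6.5],
  [[0,0,-3.5],-90,6.5],
  [[0,0,-3.5],-90,6.5],
  [[0,0,-3.5],-90,6.5],
  [[0,0,-3.5],-90,6.5],
  [[0,0,-3.5],-90,6.5],
  [[0,0,-3.5],-90,6.5],
])

```text
time: 15.02
tcp_pos: [0.4668, 0.3372, 0.0403]
orientation: [[-0.356, 0.934, 0.001], [0.934, 0.356, 0.0], [0.0, 0.001, -1.0]]
force: [-0.6, -1.1, -0.3]
finger_gap: 0.0651
```

```bash
python3 go.py .4680 .3378 .006 21
```

```text
t 15.03 tcp mm [466.8  337.22  40.31] jaw 20.85 gap 65.12 F [-0.6 -1.1 -0.3] j6 0.05
shift [0.01 0.13 3.43] turn -0.1 rows~ 0.5
```

Request:
step_arm([
  [[0,0.1,2.5],0,6.5],
  [[0,0.1,3.4],0,6.5],
  [[0,0.1,3.4],0,6.5],
  [[0,0.1,3.4],0,5.0],
  [[0,0.1,3.4],0,3.0],
  [[0,0.1,3.4],0,3.0],
  [[0,0.1,3.4],0,3.0],
  [[0,0.1,3.4],0,3.0],
])

```text
time: 16.02
tcp_pos: [0.4685, 0.338, 0.007]
orientation: [[-0.357, 0.934, 0.002], [0.934, 0.357, 0.001], [0.0, 0.002, -1.0]]
force: [-0.9, -0.6, 5.2]
finger_gap: 0.0385
```

```bash
python3 go.py .4680 .3378 .006 21
```

```text
t 16.02 tcp mm [468.55 337.95   7.02] jaw 20.92 gap 38.46 F [-0.9 -0.6  5.2] j6 0.05
shift [ 0.01 -0.06  0.1 ] turn -0.1 rows~ 0.0
```

```bash
python3 go.py .6360 -.0225 .047 1.25
```

```text
t 16.02 tcp mm [468.55 337.95   7.02] jaw 20.92 gap 38.46 F [-0.9 -0.6  5.2] j6 0.05
shift [-39.65   2.78  -4.  ] turn 19.7 rows~ 6.4
```

Request:
step_arm([
  [[0,0,-3],0,3.0],
  [[0,0,-8],0,3.0],
  [[-39.7,2.8,-8],19.7,3.0],
  [[-39.7,2.8,-8],19.7,3.0],
  [[-39.7,2.8,-8],19.7,3.0],
  [[-39.7,2.8,-8],19.7,3.0],
  [[-39.7,2.8,-8],19.7,3.0],
  [[-39.7,2.8,-8],19.7,3.0],
  [[-39.7,2.8,-8],19.7,3.0],
  [[-39.7,2.8,-8],19.7,3.0],
  [[-39.7,2.8,-8],19.7,3.0],
  [[-39.7,2.8,-4],19.7,3.0],
  [[-39.7,2.8,-4],19.7,3.0],
  [[-39.7,2.8,-4],19.7,3.0],
  [[-39.7,2.8,-4],19.7,3.0],
  [[-39.7,2.8,-4],19.7,3.0],
])

```text
time: 18.02
tcp_pos: [0.6363, -0.0234, 0.0472]
orientation: [[-0.022, 1.0, 0.002], [1.0, 0.022, -0.0], [-0.001, 0.002, -1.0]]
force: [0.0, 0.6, -0.2]
finger_gap: 0.0384
```

```bash
python3 go.py .6360 -.0225 .037 1.25
```

```text
t 18.02 tcp mm [636.3  -23.41  47.15] jaw 1.23 gap 38.37 F [ 0.   0.6 -0.2] j6 -0.25
shift [ 0.09 -0.03  1.02] turn -0.0 rows~ 0.2
```

Request:
step_arm([
  [[0.05,0,0.9],0,3.0],
  [[0.05,0,0.9],0,3.0],
  [[0.05,0,1.0],0,3.0],
  [[0.05,0,1.0],0,3.0],
  [[0.05,0,1.0],0,3.0],
])

```text
time: 18.65
tcp_pos: [0.6356, -0.0229, 0.0359]
orientation: [[-0.021, 1.0, 0.0], [1.0, 0.021, -0.0], [-0.0, 0.0, -1.0]]
force: [-0.4, 0.4, 0.3]
finger_gap: 0.0386
```

```bash
python3 go.py .6360 -.0225 .035 1.25
```

```text
t 18.65 tcp mm [635.57 -22.9   35.93] jaw 1.22 gap 38.61 F [-0.4  0.4  0.3] j6 -0.25
shift [0.04 0.04 0.09] turn -0.0 rows~ 0.0
```

Request:
step_arm([
  [[0.04,0.04,0.1],0,3.0],
  [[0.04,0.04,0.15],0,3.0],
  [[0.04,0.04,0.15],0,3.0],
])

```text
time: 19.02
tcp_pos: [0.6361, -0.0225, 0.035]
orientation: [[-0.021, 1.0, 0.0], [1.0, 0.021, -0.0], [-0.0, 0.0, -1.0]]
force: [-3.1, -0.0, 5.4]
finger_gap: 0.0389
```

```bash
python3 go.py .6360 -.0225 .035 1.25
```

```text
t 19.02 tcp mm [636.07 -22.55  35.04] jaw 1.23 gap 38.92 F [-3.1 -0.   5.4] j6 -0.25
shift [ 0.   -0.01  0.  ] turn -0.0 rows~ 0.0
```

```bash
python3 go.py .449 .1981 .06 71
```

```text
t 19.02 tcp mm [636.07 -22.55  35.04] jaw 1.23 gap 38.92 F [-3.1 -0.   5.4] j6 -0.25
shift [ 22.46 -18.23  -2.51] turn -69.8 rows~ 4.6
```

Request:
step_arm([
  [[0,0,0],0,5.0],
  [[0,0,0],0,6.0],
  [[0,0,0],0,6.5],
  [[0,0,-3],0,6.5],
  [[0,0,-7],0,6.5],
  [[22.5,-18.2,-7],-69.8,6.5],
  [[22.5,-18.2,-7],-69.8,6.5],
  [[22.5,-18.2,-7],-69.8,6.5],
  [[22.5,-18.2,-7],-69.8,6.5],
  [[22.5,-18.2,-5],-69.8,6.5],
  [[22.5,-18.2,-3],-69.8,6.5],
  [[22.5,-18.2,-1],-69.8,6.5],
  [[22.5,-18.2,-1],-69.8,6.5],
  [[22.5,-18.2,-1],-69.8,6.5],
  [[22.5,-18.2,-1],-69.8,6.5],
])

```text
time: 20.9
tcp_pos: [0.4501, 0.1987, 0.0454]
orientation: [[-0.945, 0.326, 0.002], [0.326, 0.945, 0.0], [-0.002, 0.001, -1.0]]
force: [-0.2, 0.3, 0.3]
finger_gap: 0.0651
```

```bash
python3 go.py .449 .1981 .004 71
python3 - <<'E'
from loc import *
t=camera("top");cv2.imwrite("pics/top2.png",t)
u,v=map(int,proj("top",(.635,-.02,.02)))
cv2.imwrite("pics/pl2.png",cv2.resize(t[v-24:v+24,u-24:u+24],None,fx=10,fy=10,interpolation=cv2.INTER_CUBIC))
E
```

```text
t 20.9 tcp mm [450.08 198.66  45.36] jaw 70.96 gap 65.05 F [-0.2  0.3  0.3] j6 -1.07
shift [ 0.09 -0.09  4.14] turn -0.0 rows~ 0.7
```

View pics/pl2.png

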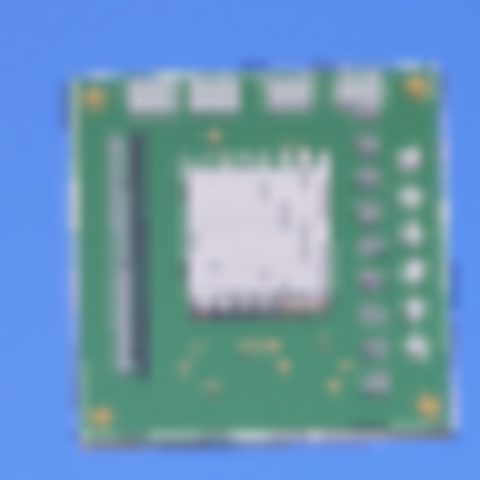

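The heatsink sits square on the plate at about (258,235) in the crop. Now the fan.

Request:
step_arm([
  [[0.05,-0.05,3],0,6.5],
  [[0.05,-0.05,4.2],0,6.5],
  [[0.05,-0.05,4.2],0,6.5],
  [[0.05,-0.05,4.2],0,5.0],
  [[0.05,-0.05,4.2],0,3.0],
  [[0.05,-0.05,4.2],0,3.0],
  [[0.05,-0.05,4.2],0,3.0],
  [[0.05,-0.05,4.2],0,3.0],
])

```text
time: 21.95
tcp_pos: [0.4498, 0.1986, 0.0037]
orientation: [[-0.946, 0.325, 0.003], [0.325, 0.946, 0.0], [-0.002, 0.001, -1.0]]
force: [-0.7, -0.8, 6.8]
finger_gap: 0.0381
```

```bash
python3 go.py
```

```text
t 21.95 tcp mm [449.78 198.56   3.67] jaw 71.02 gap 38.11 F [-0.7 -0.8  6.8] j6 -1.07
```

Request:
step_arm([
  [[0,0,0],0,6.5],
  [[0,0,0],0,6.5],
  [[0,0,-1.5],0,6.5],
  [[0,0,-2.5],10,6.5],
  [[0,0,-2.5],90,6.5],
  [[0,0,-2.5],90,6.5],
  [[0,0,-2.5],90,6.5],
  [[0,0,-2.5],90,6.5],
  [[0,0,-2.5],90,6.5],
  [[0,0,-2.5],90,6.5],
  [[0,0,-2.5],90,6.5],
  [[0,0,-2.5],90,6.5],
  [[0,0,-2.5],90,6.5],
  [[0,0,-2.5],90,6.5],
])

```text
time: 23.7
tcp_pos: [0.4487, 0.1984, 0.0278]
orientation: [[0.324, 0.946, 0.001], [0.946, -0.324, 0.0], [0.0, 0.0, -1.0]]
force: [-0.2, 0.7, -0.3]
finger_gap: 0.0654
```

```bash
python3 go.py .4498 .1986 .004 -19
```

```text
t 23.7 tcp mm [448.66 198.37  27.77] jaw -18.9 gap 65.36 F [-0.2  0.7 -0.3] j6 0.5
shift [0.06 0.1  2.38] turn 0.1 rows~ 0.4
```

Request:
step_arm([
  [[0,0.1,1.5],0,6.5],
  [[0,0.1,2.4],0,6.5],
  [[0,0.1,2.4],0,6.5],
  [[0,0.1,2.4],0,5.0],
  [[0,0.1,2.4],0,3.0],
  [[0,0.1,2.4],0,3.0],
  [[0,0.1,2.4],0,3.0],
  [[0,0.1,2.4],0,3.0],
])

```text
time: 24.7
tcp_pos: [0.4501, 0.1981, 0.0039]
orientation: [[0.325, 0.946, 0.001], [0.946, -0.325, 0.0], [0.001, 0.001, -1.0]]
force: [-0.1, 0.7, 5.9]
finger_gap: 0.0381
```

```bash
python3 go.py .6362 -.0225 .075 1.25
```

```text
t 24.7 tcp mm [450.1  198.1    3.91] jaw -18.98 gap 38.06 F [-0.1  0.7  5.9] j6 0.5
shift [-14.8   24.78  -7.09] turn -20.2 rows~ 4.8
```

Request:
step_arm([
  [[0,0,-4],0,3.0],
  [[0,0,-10],0,3.0],
  [[-14.8,24.8,-11],-20.2,3.0],
  [[-14.8,24.8,-11],-20.2,3.0],
  [[-14.8,24.8,-11],-20.2,3.0],
  [[-14.8,24.8,-11],-20.2,3.0],
  [[-14.8,24.8,-11],-20.2,3.0],
  [[-14.8,24.8,-11],-20.2,3.0],
  [[-14.8,24.8,-11],-20.2,3.0],
  [[-14.8,24.8,-6.7],-20.2,3.0],
  [[-14.8,24.8,-6.7],-20.2,3.0],
  [[-14.8,24.8,-6.7],-20.2,3.0],
  [[-14.8,24.8,-6.7],-20.2,3.0],
  [[-14.8,24.8,-6.7],-20.2,3.0],
])

```text
time: 26.45
tcp_pos: [0.6366, -0.0227, 0.0718]
orientation: [[-0.022, 1.0, 0.002], [1.0, 0.022, -0.001], [-0.001, 0.002, -1.0]]
force: [0.5, -0.7, -1.0]
finger_gap: 0.0384
```

```bash
python3 go.py .6362 -.0228 .060 1.25
```

```text
t 26.45 tcp mm [636.63 -22.7   71.76] jaw 1.23 gap 38.37 F [ 0.5 -0.7 -1. ] j6 -0.25
shift [-0.01 -0.05  1.18] turn -0.0 rows~ 0.2
```

Request:
step_arm([
  [[0,0,1.0],0,3.0],
  [[0,0,1.1],0,3.0],
  [[0,0,1.1],0,3.0],
  [[0,0,1.1],0,3.0],
])

```text
time: 26.95
tcp_pos: [0.6359, -0.0227, 0.0593]
orientation: [[-0.021, 1.0, 0.0], [1.0, 0.021, -0.0], [-0.0, 0.0, -1.0]]
force: [-0.2, -0.3, -0.5]
finger_gap: 0.0381
```

```bash
python3 go.py .6362 -.0228 .058 1.25
```

```text
t 26.95 tcp mm [635.89 -22.68  59.35] jaw 1.22 gap 38.11 F [-0.2 -0.3 -0.5] j6 -0.25
shift [-0.01  0.03  0.13] turn -0.0 rows~ 0.0
```

Request:
step_arm([
  [[0,0.03,0.12],0,3.0],
  [[0,0.03,0.15],0,3.0],
  [[0,0.03,0.15],0,3.0],
])

```text
time: 27.32
tcp_pos: [0.6362, -0.0226, 0.058]
orientation: [[-0.021, 1.0, 0.0], [1.0, 0.021, -0.0], [-0.0, 0.0, -1.0]]
force: [0.2, -0.5, -0.3]
finger_gap: 0.0385
```

```bash
python3 go.py .4276 -.3432 .09 30
```

```text
t 27.32 tcp mm [636.23 -22.63  58.  ] jaw 1.22 gap 38.54 F [ 0.2 -0.5 -0.3] j6 -0.25
shift [-31.6  -21.54  -3.2 ] turn -28.8 rows~ 6.1
```

No contact yet; a little lower.

Request:
step_arm([
  [[0,0,0.05],0,3.0],
  [[0,0,0.1],0,3.0],
  [[0,0,0.1],0,3.0],
])

```text
time: 27.7
tcp_pos: [0.6363, -0.0226, 0.0579]
orientation: [[-0.021, 1.0, 0.0], [1.0, 0.021, -0.0], [-0.0, 0.0, -1.0]]
force: [-3.7, 0.1, 7.9]
finger_gap: 0.0381
```

Request:
step_arm([
  [[0,0,0],0,5.0],
  [[0,0,0],0,6.0],
  [[0,0,0],0,6.5],
  [[0,0,-3],0,6.5],
  [[0,0,-8],0,6.5],
  [[-31.6,-21.6,-8],-90,6.5],
  [[-31.6,-21.6,-8],-90,6.5],
  [[-31.6,-21.6,-8],-90,6.5],
  [[-31.6,-21.6,-8],-90,6.5],
  [[-31.6,-21.6,-8],-90,6.5],
  [[-31.6,-21.6,-8],-90,6.5],
  [[-31.6,-21.6,-5],-90,6.5],
  [[-31.6,-21.6,-3],-90,6.5],
  [[-31.6,-21.6,-2.5],-90,6.5],
  [[-31.6,-21.6,-2.5],-90,6.5],
  [[-31.6,-21.6,-2.5],-90,6.5],
  [[-31.6,-21.6,-2.5],-90,6.5],
])

```text
time: 29.82
tcp_pos: [0.4272, -0.3434, 0.0824]
orientation: [[-1.0, -0.02, 0.001], [-0.02, 1.0, -0.001], [-0.001, -0.001, -1.0]]
force: [-0.0, 0.2, -0.9]
finger_gap: 0.0652
```

```bash
python3 go.py .4276 -.3432 .012 91.25
python3 - <<'E'
from loc import *
t=camera("top");s=camera("side");cv2.imwrite("pics/top3.png",t);cv2.imwrite("pics/side3.png",s)
out=[]
for n,im in(("top",t),("side",s)):
    u,v=map(int,proj(n,(.635,-.02,.04)))
    out.append(cv2.resize(im[v-28:v+28,u-28:u+28],(400,400),interpolation=cv2.INTER_CUBIC))
cv2.imwrite("pics/pl3.png",np.hstack(out))
E
```

```text
t 29.82 tcp mm [ 427.25 -343.36   82.38] jaw 91.16 gap 65.17 F [-0.   0.2 -0.9] j6 -2.49
shift [-0.03  0.02  7.04] turn -0.1 rows~ 1.1
```

View pics/pl3.png

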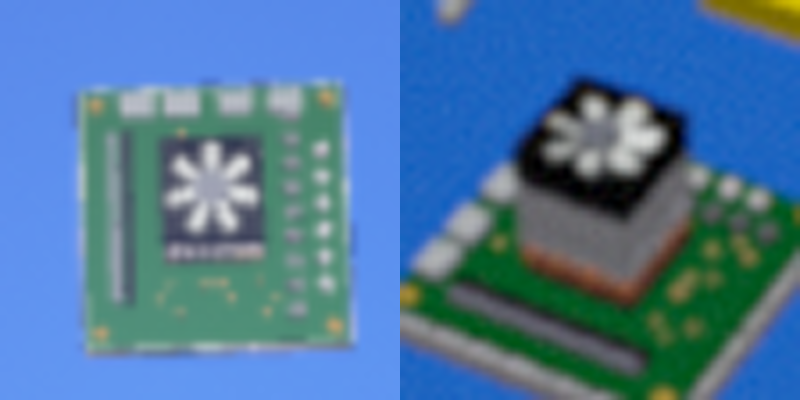

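View pics/side3.png

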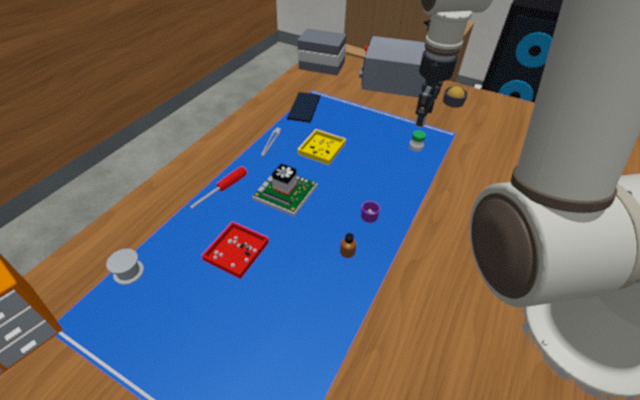

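The stack is flush in both views, with the fan at about (600,140) in the crop. Now the jar.

Request:
step_arm([
  [[0,0,5],0,6.5],
  [[0,0,7.4],0,6.5],
  [[0,0,7.4],0,6.5],
  [[0,0,7.4],0,5.0],
  [[0,0,7.4],0,3.0],
  [[0,0,7.4],0,3.0],
  [[0,0,7.4],0,3.0],
  [[0,0,7.4],0,3.0],
])

```text
time: 30.92
tcp_pos: [0.428, -0.3444, 0.0099]
orientation: [[-1.0, -0.021, 0.002], [-0.021, 1.0, -0.003], [-0.002, -0.003, -1.0]]
force: [-0.6, 0.8, 6.8]
finger_gap: 0.0326
```

```bash
python3 go.py
```

```text
t 30.93 tcp mm [ 427.99 -344.45    9.91] jaw 91.22 gap 32.59 F [-0.6  0.8  6.8] j6 -2.49
```

Request:
step_arm([
  [[0,0,0],0,6.5],
  [[0,0,0],0,6.5],
  [[0,0,-3],0,6.5],
  [[0,0,-5.5],0,6.5],
  [[0,0,-5.5],90,6.5],
  [[0,0,-5.5],90,6.5],
  [[0,0,-5.5],90,6.5],
  [[0,0,-5.5],90,6.5],
  [[0,0,-5.5],90,6.5],
  [[0,0,-5.5],90,6.5],
  [[0,0,-5.5],90,6.5],
  [[0,0,-5.5],90,6.5],
  [[0,0,-5.5],90,6.5],
  [[0,0,-5.5],90,6.5],
  [[0,0,-5.5],90,6.5],
])

```text
time: 32.8
tcp_pos: [0.4268, -0.3431, 0.0627]
orientation: [[-0.023, 1.0, -0.0], [1.0, 0.023, 0.0], [0.0, -0.0, -1.0]]
force: [-0.5, -1.2, -0.0]
finger_gap: 0.0651
```

```bash
python3 go.py .4280 -.3444 .0095 1.25
```

```text
t 32.8 tcp mm [ 426.82 -343.1    62.72] jaw 1.29 gap 65.11 F [-0.5 -1.2 -0. ] j6 -0.92
shift [-0.13  0.12  5.32] turn 0.0 rows~ 0.9
```

Request:
step_arm([
  [[-0.06,0.08,4],0,6.5],
  [[-0.06,0.08,5.3],0,6.5],
  [[-0.06,0.08,5.3],0,6.5],
  [[-0.06,0.08,5.3],0,5.0],
  [[-0.06,0.08,5.3],0,3.0],
  [[-0.06,0.08,5.3],0,3.0],
  [[-0.06,0.08,5.3],0,3.0],
  [[-0.06,0.08,5.3],0,3.0],
])

```text
time: 33.8
tcp_pos: [0.4285, -0.3448, 0.0114]
orientation: [[-0.021, 1.0, 0.002], [1.0, 0.021, -0.002], [-0.002, 0.002, -1.0]]
force: [-1.4, 0.9, 6.9]
finger_gap: 0.0323
```

```bash
python3 go.py .6343 .0752 .026 1.25
```

```text
t 33.8 tcp mm [ 428.52 -344.78   11.42] jaw 1.23 gap 32.27 F [-1.4  0.9  6.9] j6 -0.92
shift [41.54 21.48 -1.52] turn -0.0 rows~ 7.5
```

Request:
step_arm([
  [[0,0,-5],0,3.0],
  [[0,0,-11],0,3.0],
  [[0,0,-14],0,3.0],
  [[41.5,21.5,-14],0,3.0],
  [[41.5,21.5,-14],0,3.0],
  [[41.5,21.5,-14],0,3.0],
  [[41.5,21.5,-14],0,3.0],
  [[41.5,21.5,-14],0,3.0],
  [[41.5,21.5,-14],0,3.0],
  [[41.5,21.5,-14],0,3.0],
  [[41.5,21.5,-14],0,3.0],
  [[41.5,21.5,-14],0,3.0],
  [[41.5,21.5,-9],0,3.0],
  [[41.5,21.5,-4],0,3.0],
  [[41.5,21.5,-1.5],0,3.0],
  [[41.5,21.5,-1.5],0,3.0],
  [[41.5,21.5,-1.5],0,3.0],
  [[41.5,21.5,-1.5],0,3.0],
])

```text
time: 36.05
tcp_pos: [0.6354, 0.0754, 0.0271]
orientation: [[-0.021, 1.0, 0.004], [1.0, 0.021, -0.0], [-0.0, 0.004, -1.0]]
force: [0.5, -0.4, -1.3]
finger_gap: 0.0317
```

```bash
python3 go.py .6343 .0749 .014 1.25
```

```text
t 36.05 tcp mm [635.36  75.37  27.06] jaw 1.21 gap 31.71 F [ 0.5 -0.4 -1.3] j6 -0.09
shift [-0.04 -0.11  1.31] turn -0.0 rows~ 0.2
```

Request:
step_arm([
  [[0,-0.05,1.2],0,3.0],
  [[0,-0.05,1.3],0,3.0],
  [[0,-0.05,1.4],0,3.0],
  [[0,-0.05,1.4],0,3.0],
  [[0,-0.05,1.4],0,3.0],
])

```text
time: 36.67
tcp_pos: [0.6331, 0.0757, 0.0114]
orientation: [[-0.022, 1.0, -0.001], [1.0, 0.022, -0.0], [-0.0, -0.001, -1.0]]
force: [-3.4, -0.3, 5.0]
finger_gap: 0.0324
```

```bash
python3 go.py .6343 .0749 .0115 1.25
```

```text
t 36.67 tcp mm [633.08  75.73  11.45] jaw 1.24 gap 32.42 F [-3.4 -0.3  5. ] j6 -0.09
shift [-0.09  0.12 -0.01] turn -0.0 rows~ 0.0
```

Request:
step_arm([
  [[-0.08,0.12,-0.2],0,3.0],
  [[-0.08,0.12,-0.2],0,3.0],
  [[-0.08,0.12,-0.1],0,3.0],
  [[-0.08,0.12,0],0,3.0],
  [[-0.08,0.12,0],0,3.0],
])

```text
time: 37.3
tcp_pos: [0.6345, 0.075, 0.0114]
orientation: [[-0.021, 1.0, -0.001], [1.0, 0.021, -0.0], [-0.0, -0.001, -1.0]]
force: [-3.5, -1.0, 6.0]
finger_gap: 0.0322
```

```bash
python3 go.py .4383 -.0545 .07 1.25
```

```text
t 37.3 tcp mm [634.47  75.    11.43] jaw 1.23 gap 32.22 F [-3.5 -1.   6. ] j6 -0.09
shift [-12.53 -19.89  -5.85] turn -0.0 rows~ 3.9
```

Request:
step_arm([
  [[0,0,0],0,5.0],
  [[0,0,0],0,6.0],
  [[0,0,0],0,6.5],
  [[0,0,-4],0,6.5],
  [[0,0,-10],0,6.5],
  [[0,0,-12],0,6.5],
  [[-12.5,-19.9,-12],-90,6.5],
  [[-12.5,-19.9,-12],-90,6.5],
  [[-12.5,-19.9,-12],-90,6.5],
  [[-12.5,-19.9,-12],-90,6.5],
  [[-12.5,-19.9,-10],-90,6.5],
  [[-12.5,-19.9,-8],-90,6.5],
  [[-12.5,-19.9,-6],-90,6.5],
  [[-12.5,-19.9,-4.5],-90,6.5],
  [[-12.5,-19.9,-4.5],-90,6.5],
  [[-12.5,-19.9,-4.5],-90,6.5],
  [[-12.5,-19.9,-4.5],-90,6.5],
])

```text
time: 39.42
tcp_pos: [0.4382, -0.0542, 0.0558]
orientation: [[-1.0, -0.02, -0.0], [-0.02, 1.0, 0.0], [0.0, 0.0, -1.0]]
force: [0.5, -0.1, -0.9]
finger_gap: 0.065
```

```bash
python3 go.py .4383 -.0545 .006 91.25
```

```text
t 39.42 tcp mm [438.2  -54.24  55.77] jaw 91.15 gap 65.01 F [ 0.5 -0.1 -0.9] j6 -1.99
shift [-0.01 -0.03  4.98] turn -0.1 rows~ 0.8
```

Request:
step_arm([
  [[0,0,3.5],0,6.5],
  [[0,0,5.0],0,6.5],
  [[0,0,5.0],0,6.5],
  [[0,0,5.0],0,5.0],
  [[0,0,5.0],0,3.0],
  [[0,0,5.0],0,3.0],
  [[0,0,5.0],0,3.0],
  [[0,0,5.0],0,3.0],
])

```text
time: 40.42
tcp_pos: [0.4394, -0.0547, 0.0072]
orientation: [[-1.0, -0.021, 0.002], [-0.021, 1.0, -0.001], [-0.002, -0.001, -1.0]]
force: [-1.0, 0.8, 7.1]
finger_gap: 0.037
```

```bash
python3 go.py
```

```text
t 40.42 tcp mm [439.43 -54.7    7.15] jaw 91.23 gap 37.01 F [-1.   0.8  7.1] j6 -1.99
```

Request:
step_arm([
  [[0,0,0],0,6.5],
  [[0,0,0],0,6.5],
  [[0,0,-2.5],0,6.5],
  [[0,0,-4],0,6.5],
  [[0,0,-4],90,6.5],
  [[0,0,-4],90,6.5],
  [[0,0,-4],90,6.5],
  [[0,0,-4],90,6.5],
  [[0,0,-4],90,6.5],
  [[0,0,-4],90,6.5],
  [[0,0,-4],90,6.5],
  [[0,0,-4],90,6.5],
  [[0,0,-4],90,6.5],
  [[0,0,-4],90,6.5],
  [[0,0,-4],90,6.5],
])

```text
time: 42.3
tcp_pos: [0.4382, -0.0542, 0.0458]
orientation: [[-0.023, 1.0, -0.0], [1.0, 0.023, -0.0], [-0.0, -0.0, -1.0]]
force: [0.7, 0.6, -0.5]
finger_gap: 0.0651
```

```bash
python3 go.py .4390 -.0547 .006 1.25
```

```text
t 42.3 tcp mm [438.19 -54.23  45.82] jaw 1.29 gap 65.06 F [ 0.7  0.6 -0.5] j6 -0.42
shift [-0.05  0.08  3.98] turn 0.0 rows~ 0.6
```

Request:
step_arm([
  [[0,0.05,2.5],0,6.5],
  [[0,0.05,4],0,6.5],
  [[0,0.05,4],0,6.5],
  [[0,0.05,4],0,5.0],
  [[0,0.05,4],0,3.0],
  [[0,0.05,4],0,3.0],
  [[0,0.05,4],0,3.0],
  [[0,0.05,4],0,3.0],
])

```text
time: 43.3
tcp_pos: [0.4395, -0.0545, 0.007]
orientation: [[-0.022, 1.0, 0.001], [1.0, 0.022, -0.001], [-0.001, 0.001, -1.0]]
force: [-1.8, 0.4, 5.1]
finger_gap: 0.0379
```

```bash
python3 go.py .6386 -.1175 .022 1.25
```

```text
t 43.3 tcp mm [439.47 -54.52   7.  ] jaw 1.24 gap 37.89 F [-1.8  0.4  5.1] j6 -0.42
shift [-6.73 19.77 -1.47] turn -0.0 rows~ 3.4
```

Request:
step_arm([
  [[0,0,-5],0,3.0],
  [[0,0,-10],0,3.0],
  [[-6.7,19.8,-10],0,3.0],
  [[-6.7,19.8,-10],0,3.0],
  [[-6.7,19.8,-10],0,3.0],
  [[-6.7,19.8,-10],0,3.0],
  [[-6.7,19.8,-10],0,3.0],
  [[-6.7,19.8,-6],0,3.0],
  [[-6.7,19.8,-2],0,3.0],
  [[-6.7,19.8,-1.3],0,3.0],
  [[-6.7,19.8,-1.3],0,3.0],
  [[-6.7,19.8,-1.3],0,3.0],
  [[-6.7,19.8,-1.3],0,3.0],
])

```text
time: 44.92
tcp_pos: [0.6393, -0.1174, 0.0207]
orientation: [[-0.021, 1.0, 0.003], [1.0, 0.021, -0.001], [-0.001, 0.003, -1.0]]
force: [-0.7, 0.5, -0.2]
finger_gap: 0.0376
```

```bash
python3 go.py .6386 -.1175 .0085 1.25
```

```text
t 44.92 tcp mm [ 639.29 -117.44   20.72] jaw 1.22 gap 37.59 F [-0.7  0.5 -0.2] j6 -0.39
shift [-0.   -0.07  1.22] turn -0.0 rows~ 0.2
```

Request:
step_arm([
  [[-0.03,0.04,1.0],0,3.0],
  [[-0.03,0.04,1.1],0,3.0],
  [[-0.03,0.04,1.1],0,3.0],
  [[-0.03,0.04,1.1],0,3.0],
])

```text
time: 45.42
tcp_pos: [0.6385, -0.1172, 0.0076]
orientation: [[-0.021, 1.0, -0.0], [1.0, 0.021, 0.0], [0.0, -0.0, -1.0]]
force: [0.2, 0.1, -0.6]
finger_gap: 0.0383
```

```bash
python3 go.py .6386 -.1175 .0070 1.25
```

```text
t 45.42 tcp mm [ 638.45 -117.24    7.65] jaw 1.22 gap 38.25 F [ 0.2  0.1 -0.6] j6 -0.39
shift [-0.03  0.01  0.06] turn -0.0 rows~ 0.0
```

Request:
step_arm([
  [[-0.02,0,0.07],0,3.0],
  [[-0.02,0,0.1],0,3.0],
  [[-0.02,0,0.1],0,3.0],
])

```text
time: 45.8
tcp_pos: [0.6386, -0.1175, 0.0071]
orientation: [[-0.021, 1.0, 0.0], [1.0, 0.021, -0.0], [-0.0, 0.0, -1.0]]
force: [-1.5, 0.9, 2.3]
finger_gap: 0.0383
```

Set down. Release, rise and retreat towards -x, -y so both cameras are clear.

Request:
step_arm([
  [[0,0,0],0,5.0],
  [[0,0,0],0,6.0],
  [[0,0,0],0,6.0],
  [[0,0,-3],0,6.0],
  [[0,0,-8],0,6.0],
  [[0,0,-12],0,6.0],
  [[-23,-20,-12],0,6.0],
  [[-23,-20,-12],0,6.0],
  [[-23,-20,-12],0,6.0],
  [[-23,-20,-12],0,6.0],
  [[-23,-20,-12],0,6.0],
  [[-23,-20,-12],0,6.0],
  [[-23,-20,-12],0,6.0],
  [[-23,-20,-12],0,6.0],
  [[-23,-20,-12],0,6.0],
])

```text
time: 47.68
tcp_pos: [0.4442, -0.3507, 0.1267]
orientation: [[-0.023, 1.0, -0.0], [1.0, 0.023, 0.0], [0.0, -0.0, -1.0]]
force: [0.0, -0.4, -0.4]
finger_gap: 0.0603
```

```bash
python3 go.py
python3 - <<'E'
from loc import *
t=camera("top");s=camera("side");cv2.imwrite("pics/top4.png",t);cv2.imwrite("pics/side4.png",s)
G=dict(paste=(.634,.075),screwcup=(.638,-.118),tray_red=(.632,.17),tray_yellow=(.64,-.21),flux=(.437,.06))
G2={k:G.get(k,(9,9)) for k in NAMES}
for n,im in(("top",t),("side",s)):
    L=locate(n,im,G2)
    for k in L: print(n,k,L[k][0]*1e3)
out=[]
for n,im in(("top",t),("side",s)):
    u,v=map(int,proj(n,(.635,-.02,.04)))
    out.append(cv2.resize(im[v-26:v+26,u-26:u+26],(400,400),interpolation=cv2.INTER_CUBIC))
a=np.hstack(out)
b=cv2.resize(s[100:300,180:480],(400,267),interpolation=cv2.INTER_CUBIC);c=cv2.resize(t[130:260,220:415],(400,267),interpolation=cv2.INTER_CUBIC)
a=cv2.resize(a,(640,320))
cv2.imwrite("pics/fin_a.png",cv2.resize(np.hstack([b,c]),(800,267)));cv2.imwrite("pics/fin_b.png",a)
E
```

```text
t 47.67 tcp mm [ 444.21 -350.71  126.7 ] jaw 1.33 gap 60.26 F [ 0.  -0.4 -0.4] j6 -0.91
top tray_yellow [ 639.8947 -209.2848]
top tray_red [631.954  171.1389]
top screwcup [ 639.5224 -116.9238]
top paste [634.0099  76.8373]
top flux [436.5099  61.5556]
side tray_yellow [ 641.4953 -193.6812]
side tray_red [632.4401 170.3721]
side flux [435.8312  64.6788]
```

View pics/fin_a.png

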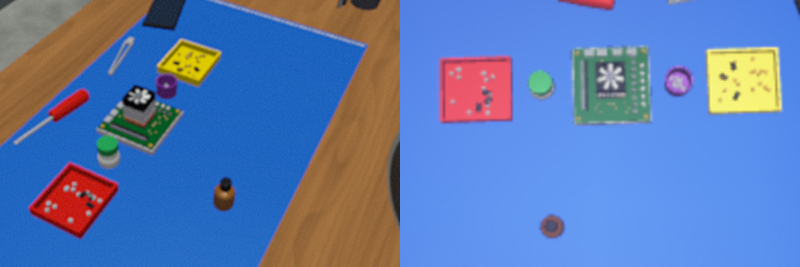

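View pics/fin_b.png

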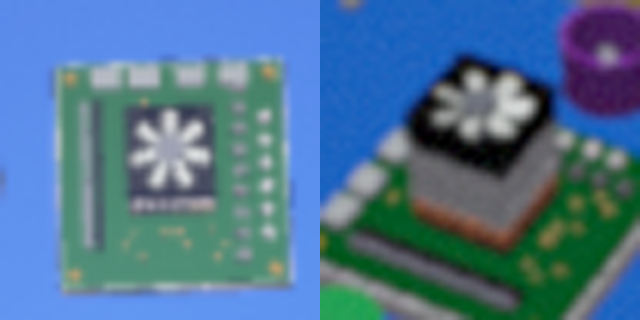

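```bash
python3 -c "
from rig import *
print(finish_job())"
```

```text
the job is handed in; nothing more can be done
None
```

I finished the dry-fit and handed it in at about 48 s. The copper plate is on the chip, the heatsink on the plate and the fan on the heatsink. I squeezed each piece both ways before lifting, so it sat centred and square in the jaws. The paste jar and screw cup stand upright between the board and their trays. The gripper is open and clear of everything.

**Stack:** In the last pictures from both cameras it looks flush and square with the board, which is turned about 1.2°. The plate measured about 0.8 mm off the chip's centre and I left it there. I set the heatsink and fan down to match it, at about 0.3 mm from the chip's centre by the arm's readings.

**Jar and cup:** The midpoint between the centres of board and tray differs by 2.5 mm from the midpoint of the open gap, so I aimed between the two. The jar and cup are each within about 2 mm of both.

**Amber bottle:** It measures where it stood at the start, to within 0.1 mm.

**Checks that disagreed or fell short:**
- **Camera mismatch:** The two cameras differed by up to about 3 mm on the small things near the robot. The side camera agreed with the arm at the first grasp, so I used it for positions.
- **Cup off the row line:** The top camera puts the cup 1.5–2 mm off the row line. I put that down to the cup's flared rim, because the arm's reading was on target.
- **No side check on jar and cup:** The final side picture gave no position for either one. The cup ran together with the yellow tray in that view.

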